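# Swing the reading lamp over the books

## Robot

A 6-joint arm with a two-finger parallel gripper is mounted at the origin on the work surface. World frame = base frame: x ahead of the robot, y to its left, z up, the work surface at z = 0. Lengths are in m, angles in degrees, forces in N, time in s.
With the tool pointing down it reaches from about 0.375 to 0.9 m from the base axis. Payload 3.1 kg.
Tool frame: the origin (TCP) lies on the centre line of the jaws, within the pads' length; the fingertips stand 19 mm ahead of it and the grasp point (between the pads) is the TCP (tips_ahead is the distance from the TCP to the fingertips, in m); z points along the fingers, y is the line along which they close (so a half turn about z gives the same grasp; the last joint's range is limited). The gripper opens to 87 mm and grips with 3 to 60 N. Pads are 19 mm wide; open, the fingers measure 117 mm over their backs; the gripper's body (75 mm by 190 mm) begins 51 mm behind the grasp point.
Start: joints at [60.59, 30.224, 82.088, -0, 67.689, -10.227], TCP at [0.205, 0.59, 0.242] pointing down, gripper open.
Joint ranges: [-176.69, 176.69], [-43.24, 126.21], [12.49, 139.97], [-82, 262], [0, 151.66], [-163.58, 163.58]. Speed limits (degrees/s): [159.86, 159.86, 180, 180, 180, 180].

## Interface

Orientations are given as a 3x3 rotation matrix whose columns are the frame's x, y, z axes.
In Python, from rig import read_state, capture, hand_in, trace, landmark_of, tips_ahead gives the robot as it stands.
- The arm moves only by the shell command python3 -m jog 'ROWS'. ROWS is JSON, a list of rows, each an object of numbers: "tx", "ty", "tz": the shift along the tool's x, y, z in cm; "roll": the turn about the tool's z in rad; "jaw": the opening, from 0 (shut) to 1 (fully open). A call has 1 to 8 rows; each row shifts and turns the commanded pose from where the row before left it, along the tool's axes as they then stand; what a row does not reach is not made up. A row lasts 1/10 s, in which the tool goes at most 50 mm and 8.59 degrees, less where a joint would pass 70% of its speed; a pose out of reach is approached as far as the arm can. A call with a gripper value outside its range is refused whole. The fingers move at their own pace and stop on an object; the grip force is fixed at half the most. Time passes only in rows, so rows that do not move let the fingers close. It gives the time, the measured TCP pose, the force, the opening and the grip force at its end, in the units of the state.
- read_state(): the state, without advancing time (a new reading comes with each control period).
- capture(name): name is "scene" or "top"; returns a dict with "img" (384x512x3 uint8, red, green, blue), "vertical_fov" (degrees; the focal length in pixels is half the picture's height over the tangent of half this angle, whatever the lens; pixels are square), "cx", "cy" (the principal point, pixels), "cam_to_world" (4x4, takes a point from camera to world coordinates). Camera axes: x right, y up, looking along -z (the intrinsics and any distortion apply to the point x, -y, -z); pixel columns grow to the right and rows downward; lengths in m; the calibration is good to about 2 mm. A picture is of the moment at which its call begins. There is no depth.
- hand_in(): hands the job in; it is judged then, once.
Trained networks look in the newest picture that a camera, given by its name, has taken for a name from the list of things; names that differ only in an ending like _2 or _b are one class to them, and where a whole thing is asked for, a point or a joint stands for the part that bears it (a point fixed in the world has none). Each returns a list of dicts, best first, with "p" (0 to 1); they miss things now and then, are a little off and sometimes report something else, mostly with a low value. They report only what shows in the picture. A call takes as long as a camera call.
- trace(camera, thing): "pixels" (384x512 bool, what is visible of it) and "bbox" ([left, top, width, height] in pixels, round what is visible of it).
- landmark_of(camera, thing): "point" ([row, column] in pixels: a listed point, or the origin of a listed thing).
The state is a dict: "time_s": time; "joint_positions": joint angles; "qvel": joint speeds; "tau": joint torques, N m; "position": TCP position; "tcp_rot": TCP orientation; "force": force on the tool from outside, world axes, zero at the start; "moment": the same for the moment, N m; "opening": opening from 0.0 (shut) to 1.0 (fully open); "grasp_force": force on a finger pad.
Only numpy, scipy, OpenCV 4.12 (cv2) and the standard library are available. Lean on these libraries where they do the work, as an engineer would, in place of code of your own. Each camera call takes 0.05 s, during which the arm holds its last target. There are 200 camera calls.

## Task

Swing the heavy reading lamp round until its green shade hangs centred over the cream-covered book on top of the stack, take your hand off it, and see it stand still there by itself for a good 5 seconds before you finish. Push only on the shade, never on the brass arm or its pivot, and do it gently: no hard knocks, no fast swinging, and never let it run on into its end stops. Leave the mug, saucer, glasses, plant, coaster and books as they are.

Things in the scene. Friction and masses are not known exactly. Their poses are not given: they have to be found in the camera images.
- lamp_swing (a joint): Swing angle about the vertical pivot, rad: 0 = arm along the pivot's -x axis (towards the robot), grows as the shade moves to +y (clockwise from above). Inertia about 0.10 kg m2 (varies 25 %). Bearing almost free (drag 0.0002 N m + 0.003 N m s/rad): it coasts for many seconds and must be braked. End stops -0.80, +0.80; beyond -0.76 or +0.76 is slamming. Keep under 0.8 rad/s
- pivot (a point): Point on the lamp's vertical pivot axis, 152 mm above the table, at the height of the arm's centre line. Axes: those of the lamp base, a round dark foot 170 mm across and 22 mm high with a brass post, fixed to the table, top 203 mm high
- shade_centre (a point): Centre of the green shade: an upright closed drum with two black rubber bands, 124 mm diameter, 95 mm tall, underside 90 mm and top 185 mm above the table (brass button on top to 190 mm), nominally 0.9 kg, on the arm's end, axis 320 mm from the pivot axis. This point is on the drum's axis, 137 mm above the table
- shade: The same shade; origin at the centre of its underside. Too big to grip; push its sides with the closed fingers. Its rubber is springy (about 1 N/mm): a finger that strikes it, or that it runs into, throws it off again at about half the closing speed, so a finger merely held in its way sends it back. Never press or strike it with more than 20 N
- lamp_tube: The brass arm, a 16 mm round bar from the pivot to the far side of the shade (the side facing the pivot), centre line 152 mm above the table, with the round cap over the pivot; origin on the bar's centre line, 160 mm from the pivot axis. The robot must not touch it
- book_top (a point): Centre of the top face of the cream-covered book (180 x 115 mm, brown picture on the cover) that lies uppermost on a fixed stack of three books, 48 mm above the table; x axis along the book's long side. It lies within 25 mm of the circle that the shade's axis travels; the shade passes 42 mm above it. The lower books reach up to 135 mm from here
- book: The stack of books, fixed; origin under the cream book's centre at table height
- saucer: White saucer 124 mm across, 10 mm high, loose; origin under its centre
- mug: Dark mug 76 mm across, 78 mm high, standing on the saucer, loose; origin under its centre
- glasses: Reading glasses with their arms unfolded, 125 x 125 x 40 mm, loose; origin on the table under the bridge
- plant: White pot plant, pot 104 mm across and 78 mm high, leaves to 160 mm, loose; origin under its centre
- coaster: Cork coaster 96 mm across, 10 mm high, loose; origin under its centre

How it is judged:
By the outcome, as a careful person would: the job done as asked, in the order asked, and still so for the second after the job is handed in, with the robot touching nothing.
It also fails if it takes over 40 s, if anything falls off the work surface, if the arm or the gripper's body presses on something with over 40 N, if the wrist force passes 120 N, or if a joint passes its speed limit or range.

## Working session

There is one attempt and no reset: what is moved stays moved. The work goes in short steps, Python scripts to look and compute and a shell command to move; the robot and the scene stay as the last step left them, time stands still between calls to the robot, and variables do not carry over. Pictures are saved under pics/ and viewed, at most 10 in all, crops included, and the job is handed in when it is done.

```bash
mkdir -p pics; cat > h.py <<'E'
import numpy as np, cv2
from rig import *
def cap(n,save=None):
    c=capture(n)
    if save: cv2.imwrite(save,c["img"][:,:,::-1])
    return c
def onplane(c,rc,z):
    f=192/np.tan(np.radians(c["vertical_fov"])/2)
    d=np.array([(rc[1]-c["cx"])/f,-(rc[0]-c["cy"])/f,-1.])
    T=np.array(c["cam_to_world"]); d=T[:3,:3]@d; o=T[:3,3]
    return o+d*(z-o[2])/d[2]
E
python3 - <<'E'
from h import *
for n in("scene","top"):
    c=cap(n,f"pics/{n}0.png"); print(n,{k:v for k,v in c.items() if k!="img"})
    for t,z in(("pivot",.152),("shade_centre",.137),("shade",.09),("book_top",.048),("saucer",0),("mug",0),("glasses",0),("plant",0),("coaster",0),("book",0),("lamp_tube",.152)):
        for d in landmark_of(n,t)[:2]:
            print(t,np.round(d["p"],2),np.round(d["point"],1),np.round(onplane(c,d["point"],z),3))
print(read_state())
E
```

```text
scene {'vertical_fov': 50.475299475546265, 'cx': 257.4067133508854, 'cy': 190.6833654996998, 'cam_to_world': array([[-0.33690857, -0.67562663,  0.65576007,  1.38797025],
       [ 0.94152423, -0.2454336 ,  0.23085594,  0.30467983],
       [ 0.00497314,  0.69519135,  0.71880753,  1.02882531],
       [ 0.        ,  0.        ,  0.        ,  1.        ]])}
pivot 0.7 [236.6 225.4] [ 0.78  -0.     0.152]
shade_centre 0.76 [166.8 197. ] [ 0.54  -0.201  0.137]
shade 0.61 [179.5 196.7] [ 0.551 -0.202  0.09 ]
book_top 0.84 [201.  292.6] [0.498 0.114 0.048]
saucer 0.5 [154.1 172.7] [ 0.376 -0.398  0.   ]
mug 0.68 [148.4 173.6] [ 0.345 -0.41   0.   ]
glasses 0.6 [183.8 361.8] [0.29  0.314 0.   ]
glasses 0.42 [212.6 394.2] [0.389 0.439 0.   ]
plant 0.69 [166.4 198. ] [ 0.406 -0.276  0.   ]
plant 0.64 [179.4 116.8] [ 0.569 -0.521  0.   ]
coaster 0.57 [213.7 393.5] [0.395 0.437 0.   ]
coaster 0.28 [151.3 171. ] [ 0.364 -0.411  0.   ]
book 0.65 [208.  292.4] [0.486 0.113 0.   ]
lamp_tube 0.72 [194.6 207.7] [ 0.654 -0.11   0.152]
top {'vertical_fov': 48.64866423602796, 'cx': 258.8966048981, 'cy': 194
[... 1044 characters left out ...]
.70592949e-03,
        6.76887969e+01, -1.02271691e+01]), 'qvel': array([ 0.08669813,  0.04734463, -0.03583032, -0.05326058, -0.03598115,
        0.01906545]), 'tau': array([ 6.47093675e-04, -4.40031338e+01, -1.76982772e+01,  6.34173048e-02,
        5.06737106e-02,  1.28919774e-05]), 'position': array([0.20533351, 0.59027616, 0.24154475]), 'tcp_rot': array([[-9.44475719e-01,  3.28581218e-01,  1.76615586e-05],
       [ 3.28581217e-01,  9.44475719e-01, -2.47618936e-05],
       [-2.48172064e-05, -1.75837508e-05, -1.00000000e+00]]), 'force': array([-0.49420294,  0.04662918, -0.93490144]), 'moment': array([-0.08992262, -0.01038299,  0.01268404]), 'grasp_force': 0.0, 'opening': 1.0045015205499606}
```

```bash
ls; python3 -c "
import cv2,numpy as np
a=cv2.imread('pics/scene0.png');b=cv2.imread('pics/top0.png')
print(a.shape)
cv2.imwrite('pics/both0.png',cv2.resize(np.vstack([a,b]),(400,600)) if 0 else cv2.resize(np.hstack([a,b]),(800,300)))"
```

```text
h.py
pics
(384, 512, 3)
```

View pics/scene0.png

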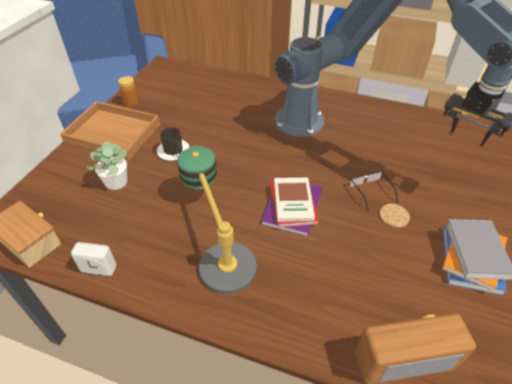

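View pics/top0.png

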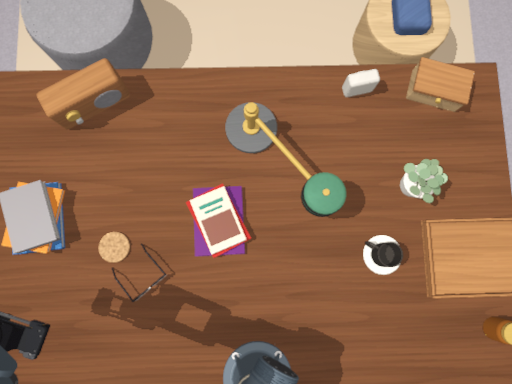

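The scene view shows the lamp with its green shade at about (168,197) and its pivot post at about (235,226), and the cream book on the stack at about (200,294). In the top view the shade is at (194,325), the post at (110,251) and the book at (220,218). The robot is out of the way. The network confused the pivot with the shade in the top view, so I'll refine by colour in both views.

```bash
cat >> h.py <<'E'
def proj(c,P):
    f=192/np.tan(np.radians(c["vertical_fov"])/2); T=np.array(c["cam_to_world"])
    p=(np.atleast_2d(P)-T[:3,3])@T[:3,:3]
    return np.c_[c["cx"]-f*p[:,0]/p[:,2], c["cy"]+f*p[:,1]/p[:,2]]
def rect(c,z,x0,y0,n=300,s=.001):
    "plane z: row=x, col=y, 1 mm per pixel, from x0,y0"
    src=np.float32([[0,0],[n,0],[n,n],[0,n]])
    dst=proj(c,[[x0+v*s,y0+u*s,z] for u,v in src]).astype(np.float32)
    return cv2.warpPerspective(c["img"],cv2.getPerspectiveTransform(dst,src),(n,n))
def big(m):
    m=cv2.morphologyEx(m.astype(np.uint8),cv2.MORPH_CLOSE,np.ones((9,9)))
    n,l,s,_=cv2.connectedComponentsWithStats(m); return max(cv2.findContours((l==1+s[1:,4].argmax()).astype(np.uint8),0,2)[0],key=len)
def shade_xy(c,g=(.48,-.1)):
    "drum axis by matching the green silhouette with the projected drum"
    from scipy.optimize import minimize
    hsv=cv2.cvtColor(c["img"],cv2.COLOR_RGB2HSV); a=np.linspace(0,6.283,40)
    m=(hsv[...,0]>60)&(hsv[...,0]<95)&(hsv[...,1]>110)
    k=cv2.connectedComponentsWithStats(m.astype(np.uint8)); i=1+k[2][1:,4].argmax(); m=k[1]==i
    m=cv2.morphologyEx(m.astype(np.uint8),cv2.MORPH_CLOSE,np.ones((7,7)))
    return m
def circ(c,z,x0,y0):
    r=rect(c,z,x0,y0); hsv=cv2.cvtColor(r,cv2.COLOR_RGB2HSV)
    k=big((hsv[...,0]>60)&(hsv[...,0]<95)&(hsv[...,1]>90)); (u,v),R=cv2.minEnclosingCircle(k)
    return x0+v*.001,y0+u*.001,R
E
python3 - <<'E'
from h import *
o=[]
for n in("scene","top"):
    c=cap(n)
    r=rect(c,.048,.35,-.04); hsv=cv2.cvtColor(r,cv2.COLOR_RGB2HSV)
    k=big((hsv[...,1]<70)&(hsv[...,2]>150)); (u,v),wh,a=cv2.minAreaRect(k)
    print(n,"book",.35+v*.001,-.04+u*.001,wh,a)
    r2=rect(c,.185,.40,-.35); print("shade top",circ(c,.185,.40,-.35))
    r3=rect(c,.203,.65,-.15); h3=cv2.cvtColor(rect(c,.011,.65,-.15),cv2.COLOR_RGB2HSV)
    for d in landmark_of(n,"pivot"): print("piv",d["p"],d["point"])
    o.append(np.hstack([cv2.resize(x,(260,260)) for x in(r,r2,r3)]))
cv2.imwrite("pics/rect.png",np.vstack(o)[:,:,::-1])
E
```

```text
scene book 0.5019858093261719 0.11727079772949217 (252.7067413330078, 162.40609741210938) 82.23483276367188Traceback (most recent call last):
  File "<stdin>", line 8, in <module>
  File "h.py", line 34, in circ
    k=big((hsv[...,0]>60)&(hsv[...,0]<95)&(hsv[...,1]>90)); (u,v),R=cv2.minEnclosingCircle(k)
  File "h.py", line 23, in big
    n,l,s,_=cv2.connectedComponentsWithStats(m); return max(cv2.findContours((l==1+s[1:,4].argmax()).astype(np.uint8),0,2)[0],key=len)
                                                                                   ~~~~~~~~~~~~~~^^
ValueError: attempt to get argmax of an empty sequence
```

```bash
python3 - <<'E'
from h import *
o=[]
for n in("scene","top"):
    c=cap(n); np.save(n+"_img.npy",c,allow_pickle=True)
    print(n,c["img"][166,196],c["img"][194,324],[proj(c,onplane(c,(166,196),.137))])
    o.append(np.hstack([cv2.resize(rect(c,*a),(260,260)) for a in((.048,.35,-.04),(.185,.40,-.35),(.203,.65,-.15))]))
cv2.imwrite("pics/rect.png",np.vstack(o)[:,:,::-1])
E
```

```text
scene [113 169 131] [138  92  60] [array([[196., 166.]])]
top [149  97  65] [224 193 112] [array([[196., 166.]])]
```

View pics/rect.png

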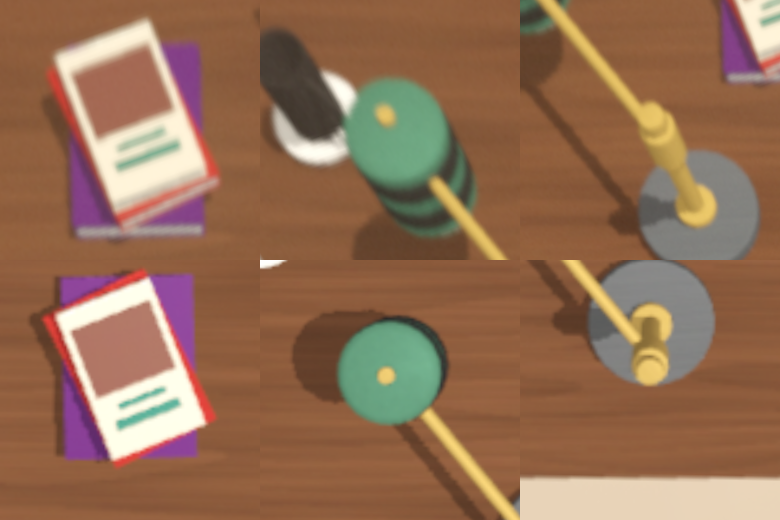

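The rectified crops agree between views to within about 1 cm: book centre about (0.48, 0.115), shade button about (0.53, −0.205), post cap about (0.775, 0.005). Next I'll fit them properly.

```bash
cat >> h.py <<'E'
def circ(c,z,x0,y0,lo=(150,60),dark=70):
    r=rect(c,z,x0,y0).astype(int); m=(r[...,1]-r[...,0]>25)&(r[...,1]>110)
    k=big(m); (u,v),R=cv2.minEnclosingCircle(k); (eu,ev),ax,_=cv2.fitEllipse(k)
    return np.round([x0+v*.001,y0+u*.001,R,x0+ev*.001,y0+eu*.001,*ax],4)
def button(c,x,y,z=.19):
    "brass button on the shade top, near x,y"
    r=rect(c,z,x-.05,y-.05,100).astype(int); m=(r[...,0]-r[...,2]>60)&(r[...,0]>150)
    n,l,s,ce=cv2.connectedComponentsWithStats(m.astype(np.uint8))
    return [(np.round([x-.05+q[1]*.001,y-.05+q[0]*.001],4),a[4]) for q,a in zip(ce[1:],s[1:]) if a[4]>30]
E
python3 - <<'E'
from h import *
for n in("scene","top"):
    c=np.load(n+"_img.npy",allow_pickle=True).item()
    r=rect(c,.048,.35,-.04).astype(int); k=big((r.min(2)>165)&(r[...,0]>215))
    (u,v),wh,a=cv2.minAreaRect(k); print(n,"book",.35+v*.001,-.04+u*.001,wh,a)
    print("shade",circ(c,.185,.40,-.35),button(c,.53,-.205))
    r=rect(c,.022,.65,-.15).astype(int); k=big((abs(r-r.mean(2,keepdims=True)).max(2)<18)&(r.max(2)<190)); (u,v),R=cv2.minEnclosingCircle(k); print("foot",.65+v*.001,-.15+u*.001,R)
    r=rect(c,.198,.72,-.05,100); 
    k=big((r[...,0].astype(int)-r[...,2]>60)&(r[...,0]>200)); print("cap",.72+np.array(cv2.minEnclosingCircle(k)[0])[::-1]*.001-[0,.77])
E
```

```text
scene book 0.4825998077392578 0.11175790405273436 (190.31568908691406, 116.19026947021484) 68.44806671142578
shade [  0.5534  -0.1923  62.8695   0.5538  -0.1924 113.983  123.5826] [(array([ 0.4963, -0.2465]), np.int32(33)), (array([ 0.538 , -0.2024]), np.int32(388))]
foot 0.7879966735839844 0.001937652587890637 87.95352172851562
cap [ 0.7695 -0.009 ]
top book 0.475995491027832 0.11040643310546874 (182.41937255859375, 117.4775390625) 68.80594635009766
shade [  0.53    -0.2007  59.3425   0.5298  -0.2008 116.0662 117.3243] [(array([ 0.5322, -0.2041]), np.int32(299)), (array([ 0.5758, -0.159 ]), np.int32(57))]
foot 0.7763035049438477 -0.0003448028564453087 86.20555114746094
cap [0.7746532  0.00093593]
```

```bash
cat > plan.py <<'E'
"work out tool-axis rows from the present pose to x y z yaw(deg), in n rows"
import sys,numpy as np
from rig import read_state
s=read_state(); p=s["position"]; R=s["tcp_rot"]; yaw=np.arctan2(R[1,0],R[0,0])
x,y,z,g,n=map(float,sys.argv[1:6]); n=int(n); d=np.array([x,y,z])-p
r=(yaw-np.radians(g)+np.pi)%(2*np.pi)-np.pi
if len(sys.argv)>6: r+=2*np.pi*float(sys.argv[6])
print(s["time_s"],np.round(p,4),round(np.degrees(yaw),2),np.round(s["joint_positions"],1),np.round(s["force"],2))
for i in range(n):
    a=yaw-r*i/n; q=d/n*100
    print('{"tx":%.2f,"ty":%.2f,"tz":%.2f,"roll":%.4f}'%(q[0]*np.cos(a)+q[1]*np.sin(a),q[0]*np.sin(a)-q[1]*np.cos(a),-q[2],r/n))
E
python3 plan.py .385 0 .15 0 21
```

```text
1.35 [0.2053 0.5903 0.2415] 160.82 [ 60.6  30.2  82.1  -0.   67.7 -10.2] [-0.04 -0.04  0.16]
{"tx":-1.73,"ty":-2.37,"tz":0.44,"roll":0.1337}
{"tx":-2.03,"ty":-2.12,"tz":0.44,"roll":0.1337}
{"tx":-2.30,"ty":-1.83,"tz":0.44,"roll":0.1337}
{"tx":-2.52,"ty":-1.51,"tz":0.44,"roll":0.1337}
{"tx":-2.70,"ty":-1.16,"tz":0.44,"roll":0.1337}
{"tx":-2.83,"ty":-0.79,"tz":0.44,"roll":0.1337}
{"tx":-2.91,"ty":-0.41,"tz":0.44,"roll":0.1337}
{"tx":-2.94,"ty":-0.01,"tz":0.44,"roll":0.1337}
{"tx":-2.91,"ty":0.38,"tz":0.44,"roll":0.1337}
{"tx":-2.84,"ty":0.76,"tz":0.44,"roll":0.1337}
{"tx":-2.71,"ty":1.13,"tz":0.44,"roll":0.1337}
{"tx":-2.54,"ty":1.48,"tz":0.44,"roll":0.1337}
{"tx":-2.32,"ty":1.81,"tz":0.44,"roll":0.1337}
{"tx":-2.05,"ty":2.10,"tz":0.44,"roll":0.1337}
{"tx":-1.75,"ty":2.36,"tz":0.44,"roll":0.1337}
{"tx":-1.43,"ty":2.57,"tz":0.44,"roll":0.1337}
{"tx":-1.07,"ty":2.74,"tz":0.44,"roll":0.1337}
{"tx":-0.70,"ty":2.85,"tz":0.44,"roll":0.1337}
{"tx":-0.31,"ty":2.92,"tz":0.44,"roll":0.1337}
{"tx":0.08,"ty":2.94,"tz":0.44,"roll":0.1337}
{"tx":0.47,"ty":2.90,"tz":0.44,"roll":0.1337}
```

```bash
python3 -m jog '[{"tx":-1.7,"ty":-2.4,"tz":0.4,"roll":0.134,"jaw":0},{"tx":-2.0,"ty":-2.1,"tz":0.4,"roll":0.134,"jaw":0},{"tx":-2.3,"ty":-1.8,"tz":0.4,"roll":0.134,"jaw":0},{"tx":-2.5,"ty":-1.5,"tz":0.4,"roll":0.134,"jaw":0},{"tx":-2.7,"ty":-1.2,"tz":0.4,"roll":0.134,"jaw":0},{"tx":-2.8,"ty":-0.8,"tz":0.4,"roll":0.134,"jaw":0},{"tx":-2.9,"ty":-0.4,"tz":0.4,"roll":0.134,"jaw":0},{"tx":-2.9,"ty":0,"tz":0.4,"roll":0.134,"jaw":0}]'
python3 -m jog '[{"tx":-2.9,"ty":0.4,"tz":0.4,"roll":0.134},{"tx":-2.8,"ty":0.8,"tz":0.4,"roll":0.134},{"tx":-2.7,"ty":1.1,"tz":0.4,"roll":0.134},{"tx":-2.5,"ty":1.5,"tz":0.4,"roll":0.134},{"tx":-2.3,"ty":1.8,"tz":0.4,"roll":0.134},{"tx":-2.0,"ty":2.1,"tz":0.4,"roll":0.134}]'; python3 plan.py .385 0 .15 0 7
```

```text
time_s: 2.15
position: [0.2729, 0.3655, 0.2097]
tcp_rot: [[-0.158, 0.987, 0.001], [0.987, 0.158, 0.0], [0.0, 0.001, -1.0]]
force: [0.2, 0.1, 0.0]
opening: 0.356
grasp_force: 0.0
2.15 [0.2729 0.3655 0.2097] 99.1 [ 39.2  20.1 107.6  -0.   52.2  30.1] [0.24 0.12 0.04]
{"tx":-5.41,"ty":0.76,"tz":0.85,"roll":0.2471}
{"tx":-5.06,"ty":2.06,"tz":0.85,"roll":0.2471}
{"tx":-4.40,"ty":3.23,"tz":0.85,"roll":0.2471}
{"tx":-3.48,"ty":4.21,"tz":0.85,"roll":0.2471}
{"tx":-2.34,"ty":4.93,"tz":0.85,"roll":0.2471}
{"tx":-1.07,"ty":5.36,"tz":0.85,"roll":0.2471}
{"tx":0.28,"ty":5.45,"tz":0.85,"roll":0.2471}$[0]: bad value
```

```bash
python3 -m jog '[{"tx":-2.9,"ty":0.4,"tz":0.4,"roll":0.134,"jaw":0},{"tx":-2.8,"ty":0.8,"tz":0.4,"roll":0.134,"jaw":0},{"tx":-2.7,"ty":1.1,"tz":0.4,"roll":0.134,"jaw":0},{"tx":-2.5,"ty":1.5,"tz":0.4,"roll":0.134,"jaw":0},{"tx":-2.3,"ty":1.8,"tz":0.4,"roll":0.134,"jaw":0},{"tx":-2.0,"ty":2.1,"tz":0.4,"roll":0.134,"jaw":0}]'; python3 plan.py .385 0 .15 0 7
```

```text
time_s: 2.75
position: [0.3245, 0.1983, 0.1857]
tcp_rot: [[0.601, 0.799, 0.001], [0.799, -0.601, 0.0], [0.001, 0.001, -1.0]]
force: [0.5, 0.1, 0.6]
opening: 0.004
grasp_force: 0.0
2.75 [0.3245 0.1983 0.1857] 53.03 [ 14.5  17.5 119.    0.   43.4  51.4] [0.5  0.14 0.65]
{"tx":-1.74,"ty":2.39,"tz":0.51,"roll":0.1322}
{"tx":-1.41,"ty":2.60,"tz":0.51,"roll":0.1322}
{"tx":-1.06,"ty":2.77,"tz":0.51,"roll":0.1322}
{"tx":-0.68,"ty":2.88,"tz":0.51,"roll":0.1322}
{"tx":-0.30,"ty":2.95,"tz":0.51,"roll":0.1322}
{"tx":0.09,"ty":2.96,"tz":0.51,"roll":0.1322}
{"tx":0.48,"ty":2.92,"tz":0.51,"roll":0.1322}
```

```bash
python3 -m jog '[{"tx":-1.7,"ty":2.4,"tz":0.5,"roll":0.132,"jaw":0},{"tx":-1.4,"ty":2.6,"tz":0.5,"roll":0.132,"jaw":0},{"tx":-1.1,"ty":2.8,"tz":0.5,"roll":0.132,"jaw":0},{"tx":-0.7,"ty":2.9,"tz":0.5,"roll":0.132,"jaw":0},{"tx":-0.3,"ty":3.0,"tz":0.5,"roll":0.132,"jaw":0},{"tx":0.1,"ty":3.0,"tz":0.5,"roll":0.132,"jaw":0},{"tx":0.5,"ty":2.9,"tz":0.5,"roll":0.132,"jaw":0}]'; python3 plan.py .456 -.269 .15 39.8 7
```

```text
time_s: 3.45
position: [0.387, -0.0011, 0.1506]
tcp_rot: [[1.0, 0.001, 0.001], [0.001, -1.0, -0.0], [0.001, 0.0, -1.0]]
force: [0.2, -0.3, 0.0]
opening: 0.001
grasp_force: 0.0
3.45 [ 0.387  -0.0011  0.1506] 0.06 [-16.8  22.4 120.3   0.   37.2  73.1] [ 0.24 -0.25  0.03]
{"tx":0.98,"ty":3.83,"tz":0.01,"roll":-0.0991}
{"tx":0.60,"ty":3.91,"tz":0.01,"roll":-0.0991}
{"tx":0.21,"ty":3.95,"tz":0.01,"roll":-0.0991}
{"tx":-0.18,"ty":3.95,"tz":0.01,"roll":-0.0991}
{"tx":-0.57,"ty":3.91,"tz":0.01,"roll":-0.0991}
{"tx":-0.96,"ty":3.83,"tz":0.01,"roll":-0.0991}
{"tx":-1.33,"ty":3.72,"tz":0.01,"roll":-0.0991}
```

```bash
python3 -m jog '[{"tx":0.5,"ty":3.8,"tz":0,"roll":-0.099,"jaw":0},{"tx":0.3,"ty":3.9,"tz":0,"roll":-0.099,"jaw":0},{"tx":0,"ty":3.9,"tz":0,"roll":-0.099,"jaw":0},{"tx":-0.2,"ty":3.9,"tz":0,"roll":-0.099,"jaw":0},{"tx":-0.6,"ty":3.9,"tz":0,"roll":-0.099,"jaw":0},{"tx":-1.0,"ty":3.8,"tz":0,"roll":-0.099,"jaw":0},{"tx":-1.3,"ty":3.7,"tz":0,"roll":-0.099,"jaw":0}]'
python3 - <<'E'
from h import *
c=cap("top","pics/top1.png"); d=cap("scene","pics/scene1.png")
print(button(c,.53,-.205),button(d,.53,-.205))
s=read_state();print(s["position"],s["time_s"])
p=s["position"]-[.779,0,0]; print("r,theta",np.hypot(p[0],p[1]),np.arctan2(p[1],-p[0]))
a=cv2.imread("pics/top1.png")[130:270,200:400];b=cv2.imread("pics/scene1.png")[100:240,120:320]
cv2.imwrite("pics/z1.png",np.hstack([cv2.resize(x,(400,280),interpolation=2) for x in(a,b)]))
E
```

```text
time_s: 4.15
position: [0.4461, -0.2682, 0.1508]
tcp_rot: [[0.763, 0.647, 0.0], [0.647, -0.763, -0.0], [0.0, 0.001, -1.0]]
force: [0.2, -0.3, 0.2]
opening: 0.006
grasp_force: 0.0
[(array([ 0.5322, -0.2041]), np.int32(299)), (array([ 0.5758, -0.159 ]), np.int32(57))] [(array([ 0.538 , -0.2024]), np.int32(386))]
[ 0.44878831 -0.27286784  0.15132278] 4.25
r,theta 0.4283650543692012 -0.690598115606639
```

View pics/z1.png

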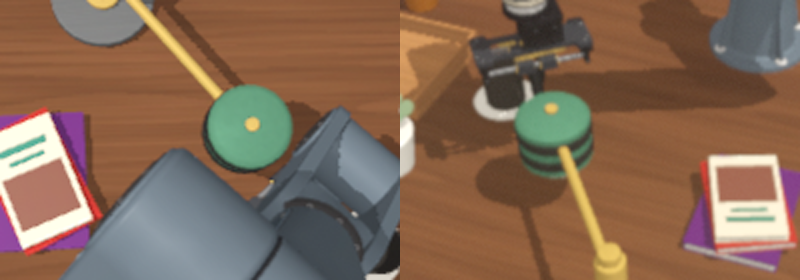

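The shade hasn't moved (button at (252,124) in the left crop), and the closed fingers stand just outside it, in line with the pivot. I'll press radially and drag the shade round by friction, which also lets me brake it.

```bash
python3 -m jog '[{"tx":1.0,"ty":0,"tz":0,"roll":0,"jaw":0},{"tx":1.0,"ty":0,"tz":0,"roll":0,"jaw":0},{"tx":0.6,"ty":0,"tz":0,"roll":0,"jaw":0},{"tx":0.2,"ty":0,"tz":0,"roll":0,"jaw":0},{"tx":0.2,"ty":0,"tz":0,"roll":0,"jaw":0},{"tx":0,"ty":0,"tz":0,"roll":0,"jaw":0}]'; python3 -m jog '[{"tx":0.2,"ty":0,"tz":0,"roll":0,"jaw":0},{"tx":0.2,"ty":0,"tz":0,"roll":0,"jaw":0},{"tx":0,"ty":0,"tz":0,"roll":0,"jaw":0}]'
```

```text
time_s: 4.85
position: [0.4689, -0.2463, 0.1506]
tcp_rot: [[0.764, 0.645, -0.0], [0.645, -0.764, -0.0], [-0.0, -0.0, -1.0]]
force: [-0.7, -0.2, 0.2]
opening: 0.007
grasp_force: 0.0
time_s: 5.15
position: [0.4718, -0.2445, 0.1506]
tcp_rot: [[0.765, 0.644, -0.0], [0.644, -0.765, -0.0], [-0.0, 0.0, -1.0]]
force: [0.2, -0.3, 0.4]
opening: 0.003
grasp_force: 0.3
```

```bash
for i in 1; do python3 -m jog '[{"tx":0.1,"ty":0,"tz":0,"roll":0,"jaw":0},{"tx":0.1,"ty":0,"tz":0,"roll":0,"jaw":0},{"tx":0,"ty":0,"tz":0,"roll":0,"jaw":0}]'; python3 -m jog '[{"tx":0.1,"ty":0,"tz":0,"roll":0,"jaw":0},{"tx":0.1,"ty":0,"tz":0,"roll":0,"jaw":0},{"tx":0,"ty":0,"tz":0,"roll":0,"jaw":0}]'; done
```

```text
time_s: 5.45
position: [0.4717, -0.2444, 0.1506]
tcp_rot: [[0.764, 0.645, -0.003], [0.645, -0.764, -0.002], [-0.004, -0.001, -1.0]]
force: [-6.0, -5.4, 1.0]
opening: 0.009
grasp_force: 4.2
time_s: 5.75
position: [0.4716, -0.2443, 0.1506]
tcp_rot: [[0.764, 0.645, -0.007], [0.645, -0.764, -0.003], [-0.007, -0.002, -1.0]]
force: [-12.3, -9.7, 3.7]
opening: 0.002
grasp_force: 7.8
```

```bash
python3 -m jog '[{"tx":-0.2,"ty":0,"tz":0,"roll":0.003,"jaw":0},{"tx":0,"ty":-0.1,"tz":0,"roll":0.0025,"jaw":0},{"tx":0,"ty":-0.2,"tz":0,"roll":0.005,"jaw":0},{"tx":0,"ty":-0.3,"tz":0,"roll":0.0075,"jaw":0}]'; python3 -c "
from h import *
s=read_state(); p=s['position']-[.779,0,0]; print('r,theta',np.hypot(p[0],p[1]),np.arctan2(p[1],-p[0]),s['force'],s['joint_positions'])"
```

```text
time_s: 6.15
position: [0.4681, -0.2397, 0.1506]
tcp_rot: [[0.776, 0.63, -0.003], [0.63, -0.776, -0.002], [-0.003, -0.0, -1.0]]
force: [-6.2, -4.0, 1.6]
opening: 0.008
grasp_force: 3.7
r,theta 0.39256442753467996 -0.6569321741630922 [-6.19685268 -4.03903657  1.56218551] [-39.20864463  30.29361937 101.17093408  -0.22017009  48.59451749
  11.87612204]
```

```bash
python3 -m jog '[{"tx":0,"ty":-0.4,"tz":0,"roll":0.0102,"jaw":0},{"tx":0,"ty":-0.4,"tz":0,"roll":0.0102,"jaw":0},{"tx":0,"ty":-0.4,"tz":0,"roll":0.0102,"jaw":0},{"tx":0,"ty":-0.4,"tz":0,"roll":0.0102,"jaw":0}]'; cat > st.py <<'E'
from h import *
import sys
c=cap("top"); d=cap("scene"); s=read_state(); p=s['position']-[.779,0,0]; r=np.hypot(p[0],p[1]); t=np.arctan2(p[1],-p[0])
R=np.array([-np.cos(t),np.sin(t)]); T=np.array([np.sin(t),np.cos(t)]); F=s['force'][:2]
print('t',s['time_s'],'r %.4f theta %.4f Fr %.1f Ft %.1f'%(r,t,F@R,F@T),'Fz %.1f'%s['force'][2],'yawerr',round(np.arctan2(s['tcp_rot'][1,0],s['tcp_rot'][0,0])+t,3))
g=np.array([.779,0])+.32*R
for q in(c,d):
  for b,a in button(q,*g):
    if a>100: v=b-[.779,0]; print(b,a,'theta %.4f r %.4f'%(np.arctan2(v[1],-v[0]),np.hypot(*v)))
E
python3 st.py
```

```text
time_s: 6.55
position: [0.4584, -0.2264, 0.1506]
tcp_rot: [[0.802, 0.598, -0.002], [0.598, -0.802, -0.001], [-0.002, -0.001, -1.0]]
force: [-4.7, -2.7, 1.6]
opening: 0.003
grasp_force: 2.8
t 6.65 r 0.3925 theta -0.6131 Fr 5.7 Ft -0.2 Fz 1.5 yawerr 0.028
[ 0.521  -0.1897] 307 theta -0.6340 r 0.3202
[ 0.5268 -0.187 ] 384 theta -0.6380 r 0.3140
```

```bash
python3 -m jog '[{"tx":0.02,"ty":-0.2,"tz":0,"roll":0.0051,"jaw":0},{"tx":0.02,"ty":-0.4,"tz":0,"roll":0.0102,"jaw":0},{"tx":0,"ty":-0.5,"tz":0,"roll":0.0128,"jaw":0},{"tx":0,"ty":-0.6,"tz":0,"roll":0.0153,"jaw":0},{"tx":0,"ty":-0.6,"tz":0,"roll":0.0153,"jaw":0},{"tx":0,"ty":-0.6,"tz":0,"roll":0.0153,"jaw":0}]';  python3 -m jog '[{"tx":0.01,"ty":-0.6,"tz":0,"roll":0.0153,"jaw":0},{"tx":0.01,"ty":-0.6,"tz":0,"roll":0.0153,"jaw":0},{"tx":0,"ty":-0.6,"tz":0,"roll":0.0153,"jaw":0},{"tx":0,"ty":-0.6,"tz":0,"roll":0.0153,"jaw":0}]'; python3 st.py
```

```text
time_s: 7.25
position: [0.4424, -0.2018, 0.1505]
tcp_rot: [[0.844, 0.536, -0.001], [0.536, -0.844, 0.0], [-0.001, -0.001, -1.0]]
force: [-3.5, -2.1, 1.2]
opening: 0.006
grasp_force: 2.3
time_s: 7.65
position: [0.4307, -0.1807, 0.1505]
tcp_rot: [[0.875, 0.483, -0.0], [0.483, -0.875, 0.0], [0.0, -0.0, -1.0]]
force: [-3.5, -1.6, 1.7]
opening: 0.003
grasp_force: 1.6
t 7.75 r 0.3923 theta -0.4763 Fr 3.7 Ft 0.4 Fz -0.7 yawerr 0.029
[ 0.498  -0.1528] 310 theta -0.4980 r 0.3199
[ 0.5031 -0.1497] 381 theta -0.4971 r 0.3139
```

```bash
python3 -m jog '[{"tx":0.05,"ty":-0.2,"tz":0,"roll":0.0051,"jaw":0},{"tx":0.05,"ty":-0.4,"tz":0,"roll":0.0102,"jaw":0},{"tx":0.01,"ty":-0.5,"tz":0,"roll":0.0128,"jaw":0},{"tx":0.01,"ty":-0.6,"tz":0,"roll":0.0153,"jaw":0},{"tx":0.01,"ty":-0.6,"tz":0,"roll":0.0153,"jaw":0},{"tx":0.01,"ty":-0.6,"tz":0,"roll":0.0153,"jaw":0}]';  python3 -m jog '[{"tx":0.01,"ty":-0.6,"tz":0,"roll":0.0153,"jaw":0},{"tx":0.01,"ty":-0.6,"tz":0,"roll":0.0153,"jaw":0},{"tx":0.01,"ty":-0.6,"tz":0,"roll":0.0153,"jaw":0},{"tx":0.01,"ty":-0.6,"tz":0,"roll":0.0153,"jaw":0},{"tx":0.01,"ty":-0.6,"tz":0,"roll":0.0153,"jaw":0},{"tx":0.01,"ty":-0.6,"tz":0,"roll":0.0153,"jaw":0}]'; python3 st.py
```

```text
time_s: 8.35
position: [0.4185, -0.1546, 0.1504]
tcp_rot: [[0.909, 0.418, -0.001], [0.418, -0.909, 0.0], [-0.001, -0.001, -1.0]]
force: [-3.7, -1.9, 0.7]
opening: 0.003
grasp_force: 2.3
time_s: 8.95
position: [0.4059, -0.1208, 0.1505]
tcp_rot: [[0.943, 0.332, 0.001], [0.332, -0.943, 0.0], [0.001, 0.0, -1.0]]
force: [-2.5, -0.5, -1.8]
opening: 0.001
grasp_force: 1.0
t 9.05 r 0.3921 theta -0.3123 Fr 1.8 Ft -0.5 Fz -0.3 yawerr 0.028
[ 0.4796 -0.0998] 105 theta -0.3218 r 0.3156
[ 0.4817 -0.1003] 384 theta -0.3254 r 0.3138
```

```bash
python3 -m jog '[{"tx":0.08,"ty":-0.1,"tz":0,"roll":0.0026,"jaw":0},{"tx":0.08,"ty":-0.2,"tz":0,"roll":0.0051,"jaw":0},{"tx":0.02,"ty":-0.4,"tz":0,"roll":0.0102,"jaw":0}]'; python3 st.py;  python3 -m jog '[{"tx":0.02,"ty":-0.4,"tz":0,"roll":0.0102,"jaw":0},{"tx":0.02,"ty":-0.5,"tz":0,"roll":0.0128,"jaw":0},{"tx":0.02,"ty":-0.6,"tz":0,"roll":0.0153,"jaw":0},{"tx":0.02,"ty":-0.6,"tz":0,"roll":0.0153,"jaw":0},{"tx":0.02,"ty":-0.6,"tz":0,"roll":0.0153,"jaw":0},{"tx":0.02,"ty":-0.6,"tz":0,"roll":0.0153,"jaw":0}]'; python3 st.py
```

```text
time_s: 9.35
position: [0.404, -0.1142, 0.1507]
tcp_rot: [[0.949, 0.317, -0.003], [0.317, -0.949, 0.0], [-0.003, -0.001, -1.0]]
force: [-7.2, -1.5, 4.2]
opening: 0.006
grasp_force: 3.7
t 9.45 r 0.3921 theta -0.2942 Fr 7.0 Ft 0.1 Fz 2.5 yawerr 0.028
[ 0.4796 -0.0936] 373 theta -0.3030 r 0.3137
time_s: 10.05
position: [0.3956, -0.0817, 0.1506]
tcp_rot: [[0.972, 0.235, -0.003], [0.235, -0.972, 0.001], [-0.003, -0.001, -1.0]]
force: [-6.2, -0.7, 3.5]
opening: 0.006
grasp_force: 3.1
t 10.15 r 0.3920 theta -0.2089 Fr 8.4 Ft -0.5 Fz 2.0 yawerr 0.03
[ 0.4727 -0.0665] 372 theta -0.2138 r 0.3134
```

```bash
python3 -m jog '[{"tx":0,"ty":-0.2,"tz":0,"roll":0.0051,"jaw":0},{"tx":0,"ty":-0.4,"tz":0,"roll":0.0102,"jaw":0},{"tx":0.01,"ty":-0.5,"tz":0,"roll":0.0128,"jaw":0},{"tx":0.01,"ty":-0.6,"tz":0,"roll":0.0153,"jaw":0},{"tx":0.02,"ty":-0.6,"tz":0,"roll":0.0153,"jaw":0},{"tx":0.02,"ty":-0.6,"tz":0,"roll":0.0153,"jaw":0}]';  python3 -m jog '[{"tx":0.02,"ty":-0.6,"tz":0,"roll":0.0153,"jaw":0},{"tx":0.02,"ty":-0.6,"tz":0,"roll":0.0153,"jaw":0},{"tx":0.02,"ty":-0.6,"tz":0,"roll":0.0153,"jaw":0},{"tx":0.02,"ty":-0.6,"tz":0,"roll":0.0153,"jaw":0},{"tx":0.02,"ty":-0.6,"tz":0,"roll":0.0153,"jaw":0},{"tx":0.02,"ty":-0.6,"tz":0,"roll":0.0153,"jaw":0}]'; python3 st.py
```

```text
time_s: 10.75
position: [0.3908, -0.0534, 0.1505]
tcp_rot: [[0.987, 0.163, -0.002], [0.163, -0.987, 0.001], [-0.002, -0.001, -1.0]]
force: [-4.4, -1.4, 2.0]
opening: -0.0
grasp_force: 2.5
time_s: 11.35
position: [0.3875, -0.0173, 0.1506]
tcp_rot: [[0.997, 0.071, -0.002], [0.071, -0.997, 0.001], [-0.002, -0.001, -1.0]]
force: [-4.4, -0.0, 2.0]
opening: 0.006
grasp_force: 2.4
t 11.45 r 0.3918 theta -0.0437 Fr 5.1 Ft -0.2 Fz 2.4 yawerr 0.029
[ 0.4596 -0.0162] 317 theta -0.0507 r 0.3198
[ 0.4654 -0.0136] 394 theta -0.0433 r 0.3139
```

```bash
python3 -m jog '[{"tx":0.03,"ty":-0.2,"tz":0,"roll":0.0051,"jaw":0},{"tx":0.03,"ty":-0.4,"tz":0,"roll":0.0102,"jaw":0},{"tx":0.02,"ty":-0.5,"tz":0,"roll":0.0128,"jaw":0},{"tx":0.02,"ty":-0.6,"tz":0,"roll":0.0153,"jaw":0},{"tx":0.02,"ty":-0.6,"tz":0,"roll":0.0153,"jaw":0},{"tx":0.02,"ty":-0.6,"tz":0,"roll":0.0153,"jaw":0}]';  python3 -m jog '[{"tx":0.02,"ty":-0.6,"tz":0,"roll":0.0153,"jaw":0},{"tx":0.02,"ty":-0.6,"tz":0,"roll":0.0153,"jaw":0},{"tx":0.02,"ty":-0.6,"tz":0,"roll":0.0153,"jaw":0},{"tx":0.02,"ty":-0.6,"tz":0,"roll":0.0153,"jaw":0},{"tx":0.02,"ty":-0.6,"tz":0,"roll":0.0153,"jaw":0},{"tx":0.02,"ty":-0.6,"tz":0,"roll":0.0153,"jaw":0}]'; python3 st.py
```

```text
time_s: 12.05
position: [0.3874, 0.0115, 0.1505]
tcp_rot: [[1.0, -0.003, -0.002], [-0.003, -1.0, 0.001], [-0.002, -0.001, -1.0]]
force: [-6.5, -0.1, 3.4]
opening: 0.005
grasp_force: 2.9
time_s: 12.65
position: [0.3902, 0.0475, 0.1505]
tcp_rot: [[0.996, -0.094, -0.002], [-0.094, -0.996, 0.001], [-0.002, -0.001, -1.0]]
force: [-5.3, -0.3, 2.7]
opening: 0.004
grasp_force: 2.7
t 12.75 r 0.3916 theta 0.1224 Fr 5.3 Ft -1.2 Fz 2.7 yawerr 0.029
[0.4615 0.0372] 295 theta 0.1166 r 0.3197
[0.4676 0.0388] 379 theta 0.1240 r 0.3138
```

```bash
python3 -m jog '[{"tx":0.03,"ty":-0.2,"tz":0,"roll":0.0051,"jaw":0},{"tx":0.03,"ty":-0.4,"tz":0,"roll":0.0102,"jaw":0},{"tx":0.02,"ty":-0.5,"tz":0,"roll":0.0128,"jaw":0},{"tx":0.02,"ty":-0.6,"tz":0,"roll":0.0153,"jaw":0},{"tx":0.02,"ty":-0.6,"tz":0,"roll":0.0153,"jaw":0},{"tx":0.02,"ty":-0.6,"tz":0,"roll":0.0153,"jaw":0}]';  python3 -m jog '[{"tx":0.02,"ty":-0.6,"tz":0,"roll":0.0153,"jaw":0},{"tx":0.02,"ty":-0.6,"tz":0,"roll":0.0153,"jaw":0},{"tx":0.02,"ty":-0.6,"tz":0,"roll":0.0153,"jaw":0},{"tx":0.02,"ty":-0.5,"tz":0,"roll":0.0128,"jaw":0},{"tx":0.02,"ty":-0.4,"tz":0,"roll":0.0102,"jaw":0},{"tx":0.02,"ty":-0.2,"tz":0,"roll":0.0051,"jaw":0}]'; python3 st.py
```

```text
time_s: 13.35
position: [0.3949, 0.0762, 0.1505]
tcp_rot: [[0.986, -0.168, -0.003], [-0.168, -0.986, 0.001], [-0.003, -0.0, -1.0]]
force: [-5.6, 1.9, 3.5]
opening: 0.006
grasp_force: 3.0
time_s: 13.95
position: [0.4016, 0.1046, 0.1505]
tcp_rot: [[0.971, -0.24, -0.003], [-0.24, -0.971, 0.001], [-0.003, -0.0, -1.0]]
force: [-5.7, 1.9, 3.9]
opening: 0.005
grasp_force: 3.3
t 14.05 r 0.3916 theta 0.2703 Fr 5.8 Ft -0.3 Fz 3.8 yawerr 0.028
[0.4707 0.0837] 302 theta 0.2651 r 0.3195
[0.4765 0.0848] 381 theta 0.2733 r 0.3142
```

```bash
python3 -m jog '[{"tx":0.03,"ty":-0.2,"tz":0,"roll":0.0051,"jaw":0},{"tx":0.03,"ty":-0.4,"tz":0,"roll":0.0102,"jaw":0},{"tx":0.02,"ty":-0.5,"tz":0,"roll":0.0128,"jaw":0},{"tx":0.02,"ty":-0.6,"tz":0,"roll":0.0153,"jaw":0},{"tx":0.02,"ty":-0.6,"tz":0,"roll":0.0153,"jaw":0},{"tx":0.02,"ty":-0.5,"tz":0,"roll":0.0128,"jaw":0},{"tx":0.02,"ty":-0.3,"tz":0,"roll":0.0077,"jaw":0},{"tx":0,"ty":-0.2,"tz":0,"roll":0.0051,"jaw":0}]';  python3 -m jog '[{"tx":0,"ty":0,"tz":0,"roll":0,"jaw":0},{"tx":0,"ty":0,"tz":0,"roll":0,"jaw":0},{"tx":0,"ty":0,"tz":0,"roll":0,"jaw":0}]'; python3 st.py
```

```text
time_s: 14.85
position: [0.4118, 0.136, 0.1505]
tcp_rot: [[0.947, -0.321, -0.004], [-0.321, -0.947, 0.001], [-0.004, -0.0, -1.0]]
force: [-7.8, 1.6, 3.9]
opening: 0.003
grasp_force: 3.7
time_s: 15.15
position: [0.4118, 0.1358, 0.1505]
tcp_rot: [[0.947, -0.321, -0.004], [-0.321, -0.947, 0.001], [-0.004, -0.0, -1.0]]
force: [-7.7, 2.0, 3.5]
opening: 0.007
grasp_force: 3.7
t 15.25 r 0.3916 theta 0.3542 Fr 7.9 Ft -0.1 Fz 4.9 yawerr 0.027
[0.4843 0.1098] 384 theta 0.3566 r 0.3145
```

```bash
python3 -m jog '[{"tx":-0.1,"ty":0,"tz":0,"roll":0,"jaw":0},{"tx":-0.1,"ty":0,"tz":0,"roll":0,"jaw":0},{"tx":-0.1,"ty":0,"tz":0,"roll":0,"jaw":0},{"tx":-0.2,"ty":0,"tz":0,"roll":0,"jaw":0},{"tx":-0.5,"ty":0,"tz":0,"roll":0,"jaw":0},{"tx":-0.5,"ty":0,"tz":0,"roll":0,"jaw":0},{"tx":-0.5,"ty":0,"tz":0,"roll":0,"jaw":0},{"tx":-0.5,"ty":0,"tz":0,"roll":0,"jaw":0}]'; python3 st.py; python3 -m jog '[{"tx":0,"ty":0,"tz":0,"roll":0,"jaw":0},{"tx":0,"ty":0,"tz":0,"roll":0,"jaw":0},{"tx":0,"ty":0,"tz":0,"roll":0,"jaw":0},{"tx":0,"ty":0,"tz":0,"roll":0,"jaw":0},{"tx":0,"ty":0,"tz":0,"roll":0,"jaw":0}]'; python3 st.py
```

```text
time_s: 16.05
position: [0.3895, 0.1434, 0.1506]
tcp_rot: [[0.947, -0.32, 0.0], [-0.32, -0.947, 0.0], [0.0, -0.0, -1.0]]
force: [0.0, -0.4, -1.1]
opening: 0.002
grasp_force: 0.0
t 16.15 r 0.4158 theta 0.3522 Fr 0.3 Ft 0.8 Fz -0.0 yawerr 0.027
[0.4793 0.1106] 303 theta 0.3535 r 0.3195
[0.4853 0.1115] 377 theta 0.3628 r 0.3142
time_s: 16.65
position: [0.39, 0.1432, 0.1505]
tcp_rot: [[0.947, -0.32, 0.0], [-0.32, -0.947, -0.0], [0.0, 0.0, -1.0]]
force: [-0.1, -0.2, -0.7]
opening: 0.005
grasp_force: 0.0
t 16.75 r 0.4146 theta 0.3526 Fr -0.4 Ft 0.2 Fz -0.3 yawerr 0.026
[0.4796 0.1118] 299 theta 0.3574 r 0.3196
[0.4855 0.1126] 372 theta 0.3663 r 0.3144
```

```bash
python3 -m jog '[{"tx":0,"ty":0,"tz":0,"roll":0,"jaw":0},{"tx":0,"ty":0,"tz":0,"roll":0,"jaw":0},{"tx":0,"ty":0,"tz":0,"roll":0,"jaw":0},{"tx":0,"ty":0,"tz":0,"roll":0,"jaw":0},{"tx":0,"ty":0,"tz":0,"roll":0,"jaw":0},{"tx":0,"ty":0,"tz":0,"roll":0,"jaw":0},{"tx":0,"ty":0,"tz":0,"roll":0,"jaw":0},{"tx":0,"ty":0,"tz":0,"roll":0,"jaw":0}]'; python3 st.py;python3 -m jog '[{"tx":0,"ty":0,"tz":0,"roll":0,"jaw":0},{"tx":0,"ty":0,"tz":0,"roll":0,"jaw":0},{"tx":0,"ty":0,"tz":0,"roll":0,"jaw":0},{"tx":0,"ty":0,"tz":0,"roll":0,"jaw":0},{"tx":0,"ty":0,"tz":0,"roll":0,"jaw":0},{"tx":0,"ty":0,"tz":0,"roll":0,"jaw":0},{"tx":0,"ty":0,"tz":0,"roll":0,"jaw":0},{"tx":0,"ty":0,"tz":0,"roll":0,"jaw":0}]'; python3 st.py
```

```text
time_s: 17.55
position: [0.3899, 0.1432, 0.1506]
tcp_rot: [[0.947, -0.32, 0.0], [-0.32, -0.947, -0.0], [0.0, -0.0, -1.0]]
force: [-0.2, -0.1, -0.2]
opening: 0.009
grasp_force: 0.0
t 17.65 r 0.4146 theta 0.3527 Fr -0.5 Ft 0.3 Fz 1.0 yawerr 0.027
[0.4803 0.1132] 305 theta 0.3623 r 0.3194
[0.4863 0.1139] 381 theta 0.3711 r 0.3141
time_s: 18.45
position: [0.3899, 0.1432, 0.1506]
tcp_rot: [[0.947, -0.32, 0.0], [-0.32, -0.947, 0.0], [0.0, -0.0, -1.0]]
force: [1.0, 0.2, -0.0]
opening: 0.006
grasp_force: 0.0
t 18.55 r 0.4146 theta 0.3527 Fr 0.3 Ft 0.4 Fz 0.2 yawerr 0.027
[0.4807 0.1142] 304 theta 0.3656 r 0.3194
[0.4867 0.1151] 370 theta 0.3751 r 0.3141
```

```bash
Z='{}'; python3 -m jog '[{"tx":-0.3,"ty":0,"tz":0,"roll":0,"jaw":0},{"tx":-0.3,"ty":0,"tz":0,"roll":0,"jaw":0},{"tx":0,"ty":0,"tz":0,"roll":0,"jaw":0},{"tx":0,"ty":0,"tz":0,"roll":0,"jaw":0},{"tx":0,"ty":0,"tz":0,"roll":0,"jaw":0},{"tx":0,"ty":0,"tz":0,"roll":0,"jaw":0},{"tx":0,"ty":0,"tz":0,"roll":0,"jaw":0},{"tx":0,"ty":0,"tz":0,"roll":0,"jaw":0}]'|head -1; python3 st.py
python3 -m jog '[{"tx":0,"ty":0,"tz":0,"roll":0,"jaw":0},{"tx":0,"ty":0,"tz":0,"roll":0,"jaw":0},{"tx":0,"ty":0,"tz":0,"roll":0,"jaw":0},{"tx":0,"ty":0,"tz":0,"roll":0,"jaw":0},{"tx":0,"ty":0,"tz":0,"roll":0,"jaw":0},{"tx":0,"ty":0,"tz":0,"roll":0,"jaw":0},{"tx":0,"ty":0,"tz":0,"roll":0,"jaw":0},{"tx":0,"ty":0,"tz":0,"roll":0,"jaw":0}]'|head -1; python3 st.py
python3 - <<'E'
from h import *
a=cap("top")["img"][150:290,150:350];b=cap("scene")["img"][120:260,200:400]
cv2.imwrite("pics/z2.png",np.hstack([cv2.resize(x,(400,280),interpolation=2) for x in(a,b)])[:,:,::-1])
E
```

```text
time_s: 19.35
t 19.45 r 0.4206 theta 0.3523 Fr -1.2 Ft 0.3 Fz 0.3 yawerr 0.026
[0.4808 0.1148] 308 theta 0.3675 r 0.3195
[0.4866 0.1154] 375 theta 0.3759 r 0.3143
time_s: 20.25
t 20.35 r 0.4206 theta 0.3523 Fr -0.2 Ft 0.4 Fz -0.5 yawerr 0.026
[0.4808 0.1148] 307 theta 0.3675 r 0.3195
[0.4867 0.1157] 378 theta 0.3769 r 0.3144
```

View pics/z2.png

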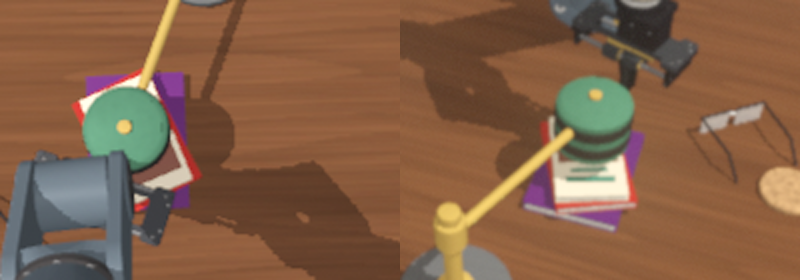

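The shade, with its button at (124,127) in the left crop, hangs over the cream book and has come to rest about 6 mm from the book's centre. The hand is clear and nothing else has moved. Now the 5 s wait.

```bash
for i in 1; do python3 -m jog '[{"tx":0,"ty":0,"tz":0,"roll":0,"jaw":0},{"tx":0,"ty":0,"tz":0,"roll":0,"jaw":0},{"tx":0,"ty":0,"tz":0,"roll":0,"jaw":0},{"tx":0,"ty":0,"tz":0,"roll":0,"jaw":0},{"tx":0,"ty":0,"tz":0,"roll":0,"jaw":0},{"tx":0,"ty":0,"tz":0,"roll":0,"jaw":0},{"tx":0,"ty":0,"tz":0,"roll":0,"jaw":0},{"tx":0,"ty":0,"tz":0,"roll":0,"jaw":0}]'|head -1; done; python3 st.py
for i in 1 2 3 4 5 6; do python3 -m jog '[{"tx":0,"ty":0,"tz":0,"roll":0,"jaw":0},{"tx":0,"ty":0,"tz":0,"roll":0,"jaw":0},{"tx":0,"ty":0,"tz":0,"roll":0,"jaw":0},{"tx":0,"ty":0,"tz":0,"roll":0,"jaw":0},{"tx":0,"ty":0,"tz":0,"roll":0,"jaw":0},{"tx":0,"ty":0,"tz":0,"roll":0,"jaw":0},{"tx":0,"ty":0,"tz":0,"roll":0,"jaw":0},{"tx":0,"ty":0,"tz":0,"roll":0,"jaw":0}]'|head -1; done; python3 st.py
```

```text
time_s: 21.25
t 21.35 r 0.4206 theta 0.3523 Fr -0.2 Ft 0.1 Fz 0.8 yawerr 0.026
[0.4808 0.1148] 307 theta 0.3675 r 0.3195
[0.4867 0.1157] 380 theta 0.3769 r 0.3144
time_s: 22.15
time_s: 22.95
time_s: 23.75
time_s: 24.55
time_s: 25.35
time_s: 26.15
t 26.25 r 0.4206 theta 0.3523 Fr -0.4 Ft 0.2 Fz -0.6 yawerr 0.026
[0.4808 0.1148] 307 theta 0.3675 r 0.3195
[0.4867 0.1157] 382 theta 0.3769 r 0.3144
```

The shade has stood still from 20.35 s to 26.25 s.

```bash
python3 -c "
from rig import *
print(hand_in())"
```

```text
the job is handed in; nothing more can be done
None
```

The green shade hangs over the cream book, about 6 mm from its centre by the camera measurements; with the hand clear of it, it stood still for about 6 s (20.4 to 26.3 s) before I handed the job in.

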